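# Slide the handheld reader out of its cradle and lay it on the register

## Task

The handheld reader lies sunk in its charging cradle, where its sides cannot be gripped. Rest a fingertip on top of it, pressing only gently, and slide it forward out over the cradle's open front edge until it overhangs enough to pinch, without letting it drop; then pinch the overhanging end by its two long sides, lift the reader off and lay it down gently, flat and screen up, in the middle of the closed register. Leave the register and the other things where they are.

Things in the scene. Friction and masses are not known exactly. Their poses are not given: they have to be found in the camera images.
- reader: Handheld reader: grey slab 140 x 62 x 12 mm, black screen and three round white keys on top, 0.13 to 0.21 kg, uniform. Origin: centre of its underside; x along its length from front end (faces the robot) to back; z up out of the screen. It glides easily on the cradle; a fingertip grips it far better. Pressing with 10 to 15 N drags it; over 25 N on the cradle or register breaks it.
- reader_front (a point): Middle of the reader's front end face (70 mm ahead of its origin along -x, at half its thickness). Its distance past the cradle's front edge is the overhang; 35 to 55 mm is right, at 70 mm the reader tips off.
- dock: White charging cradle fixed to the worktop: block 156 x 87 x 68 mm, a recess in its top open at the front. Origin: on its underside, 70 mm behind its front face, midway across; x to the back, z up. Recess 65 mm wide, walls 11 mm thick, back wall at x = +75 mm. The walls end 1 mm above the reader's top; 1.5 mm play at its sides, 1 to 3 mm at its back, so no gripping or pushing from behind.
- dock_edge (a point): Middle of the cradle's open front edge, at the height of the recess floor, 55 mm above the worktop. Axes as the cradle's.
- dock_bump_tip (a point): Small sprung bump in the recess wall on the robot's right, 48 mm behind the cradle's origin. It presses the reader sideways with about 4 N and holds it back until its rear end has slid past, after about 30 mm.
- register: Closed register, a grey folder lying flat and loose on the worktop, 338 x 258 mm, 0.75 kg, its cover 12 mm above the worktop. Origin: centre of its underside; x along its long side, z up. Fingertips that reach below the reader's underside would meet the cover before the reader does.
- pot: A small steel cup, 52 mm across, 31 mm high; bystander. Origin: centre of its underside.
- vial: A small vial, 22 mm across, 44 mm high; bystander. Origin: centre of its underside.
- tape: A roll of tape lying flat, 58 mm across, 12 mm high; bystander. Origin: centre of its underside.
- dock_bed: The fixed lower block of the cradle; its flat top is the recess floor, 55 mm above the worktop, on which the reader lies. Hard: each millimetre of further travel after touching adds 10 N or more. Origin and axes as the cradle's.

How it is judged:
By the outcome, as a careful person would: the job done as asked, in the order asked, and still so for the second after the job is handed in, with the robot touching nothing.
It also fails if it takes over 72 s, if anything falls off the work surface, if the arm or the gripper's body presses on something with over 40 N, if the wrist force passes 120 N, or if a joint passes its speed limit or range.

## Robot

A 7-joint arm with a two-finger parallel gripper is mounted at the origin on a cart in front of the work surface, level with it; the furniture and walls round the work are solid. World frame = base frame: x ahead of the robot, y to its left, z up, the work surface at z = 0. Lengths are in m, angles in degrees, forces in N, time in s.
With the tool pointing down it reaches from about 0.425 to 0.875 m from the base axis. Payload 4.7 kg.
Tool frame: the origin (TCP) lies on the centre line of the jaws, within the pads' length; the fingertips stand 11 mm ahead of it and the grasp point (between the pads) lies 8 mm behind it; z points along the fingers, x is the direction in which the jaws open and shut, and the axes are right-handed (so a half turn about z gives the same grasp; the last joint's range is limited). The gripper opens to 85 mm and grips with 20 to 120 N. Pads are 22 mm wide; open, the fingers measure 114 mm over their backs; the gripper's body (76 mm by 85 mm) begins 54 mm behind the grasp point. The pads swing forward as they close: fully open they stand 13 mm farther back than shut.
Start: joints at [-71.098, 18.392, -4.016, 83.108, 1.295, 78.541, -3.26], TCP at [0.202, 0.618, 0.242] pointing down, gripper open.
Joint ranges: [-163.93, 163.93], [-17.29, 119.83], [-79.2, 71.16], [3.27, 140.29], [-89.18, 269.18], [5.43, 117.66], [-154.24, 154.24]. Speed limits (degrees/s): [147.25, 147.25, 180, 180, 180, 180, 180].

## Interface

Orientations are given as [roll, pitch, yaw] about the fixed x, y, z axes, in that order (R = Rz(yaw) Ry(pitch) Rx(roll)).
In Python, from cell import move_ptp, move_linear, movej, gripper_to, wait, ik, sense, camera, Unreachable, job_done gives the robot as it stands. Calls block until the motion is done:
- move_ptp(position, orientation): joint-space move of the TCP to a pose.
- move_linear(position, attitude=None, feed=0.15, force_limit=None): straight line of the TCP; attitude=None keeps the orientation; feed is the mean speed in m/s. With force_limit (N) it stops when the force on the tool has changed by that much, and returns True; else False.
- movej(angles): joint-space move.
- gripper_to(opening, effort=None): finger opening in m; effort is the grip in N (None keeps the last); returns when the fingers have stopped.
- wait(seconds).
- ik(position, orientation): joint angles nearest the present ones, or None.
- sense(): the state.
- camera(name): name is "side" or "top"; returns a dict with "frame" (420x560x3 uint8, blue, green, red), "camera_matrix" (3x3 intrinsics, pixels), "k1" (the pictures are not rectified: a ray, as slopes to the right and down, at radius r is drawn at 1 + k1 r^2 times it, then the intrinsics apply), "position" and "orientation" of the camera in the world. Camera axes: x right, y up, looking along -z (the intrinsics and any distortion apply to the point x, -y, -z); pixel columns grow to the right and rows downward; lengths in m; the calibration is good to about 2 mm. A picture is of the moment at which its call begins. There is no depth.
A pose or a line that the arm cannot do raises Unreachable and nothing moves.
- job_done(): hands the job in, once; it reports no verdict.
The state is a dict: "time_s": time; "joint_positions": joint angles; "qvel": joint speeds; "tau": joint torques, N m; "tcp_pos": TCP position; "eef_rot": TCP orientation; "wrist_force": force on the tool from outside, world axes, zero at the start; "moment": the same for the moment, N m; "grip_width": finger opening in m.
Only numpy, scipy, OpenCV 4.12 (cv2) and the standard library are available. Lean on these libraries where they do the work, as an engineer would, in place of code of your own. Each camera call takes 0.05 s, during which the arm holds its last target.

## Working session

There is one attempt and no reset: what is moved stays moved. The work goes in short steps, each a Python script; the robot and the scene stay as the last script left them, time stands still between calls to the robot, and variables do not carry over. Pictures are saved under pics/ and viewed, and the job is handed in when it is done.

```bash
mkdir -p pics; ls
python3 - <<'E'
from cell import *
import cv2
s=sense(); print(s)
for n in("side","top"):
    c=camera(n); cv2.imwrite(f"pics/{n}0.png",c["frame"]); print(n,{k:v for k,v in c.items() if k!="frame"})
E
```

```text
pics
{'time_s': 0.0, 'joint_positions': array([-71.09859982,  18.44035337,  -4.01315514,  83.17728401,
         1.29473499,  78.53944883,  -3.26140014]), 'qvel': array([-0.04404451, -0.12981447,  0.01421926,  0.18860068,  0.06252193,
       -0.04627817,  0.09208564]), 'tau': array([ 2.81142211e-04, -4.93578386e+01, -3.82468114e-01, -3.14338589e+01,
        1.28758309e-02,  1.13090069e-02, -2.52184134e-05]), 'tcp_pos': array([0.20177588, 0.61733418, 0.24118761]), 'eef_rot': array([1.79993711e+02, 1.11866051e-01, 7.19046880e+01]), 'wrist_force': array([-0.5260865 ,  0.41169982, -0.59953726]), 'moment': array([ 0.01534965, -0.02674961, -0.01781238]), 'grip_width': 0.08534484112995325}
side {'camera_matrix': array([[505.6007693 ,   0.        , 280.48170639],
       [  0.        , 505.6007693 , 208.26886768],
       [  0.        ,   0.        ,   1.        ]]), 'k1': -0.018572428793589613, 'position': array([0.59229686, 1.04934579, 0.5125774 ]), 'orientation': array([ 6.51422582e+01, -1.54270331e-01,  1.77464303e+02])}
top {'camera_matrix': array([[424.1871749 ,   0.        , 286.39119009],
       [  0.        , 424.1871749 , 205.63083835],
       [  0.        ,   0.        ,   1.        ]]), 'k1': -0.06883726616294879, 'position': array([0.38485933, 0.05698762, 0.98874515]), 'orientation': array([ 10.5631345 ,  -1.07199932, -89.96111812])}
```

View pics/side0.png

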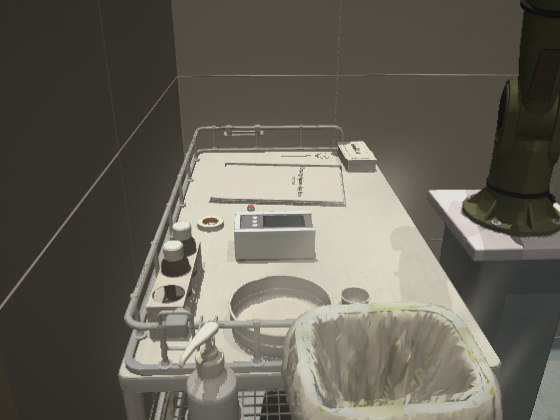

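View pics/top0.png

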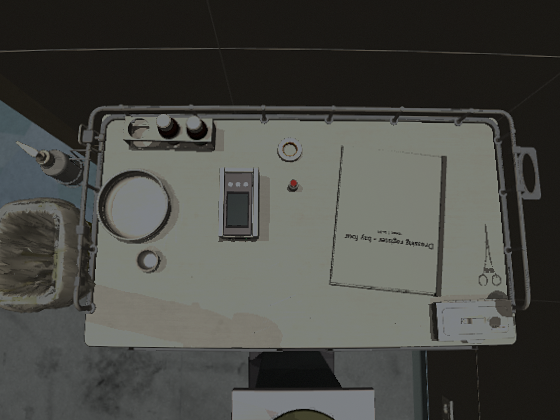

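The side view shows the dock at about (275,237), the register at (280,185) and the pot at (355,296). The top view shows the dock at (239,203), the register at (388,222), the tape at (289,149), the vial at (293,185) and the pot at (149,260). I'll enlarge these.

```bash
cat > h.py <<'E'
import numpy as np, cv2
from scipy.spatial.transform import Rotation as R
from scipy.optimize import least_squares
def crop(f,x0,y0,x1,y1,s,name,g=1.0):
    c=f[y0:y1,x0:x1]
    c=cv2.resize(c,None,fx=s,fy=s,interpolation=cv2.INTER_CUBIC)
    c=np.clip(c.astype(float)*g,0,255).astype(np.uint8)
    for x in range((x0+9)//10*10,x1,10):
        cv2.line(c,((x-x0)*s,0),((x-x0)*s,5),(0,255,255),1); 
        if x%20==0: cv2.putText(c,str(x),((x-x0)*s,16),0,.4,(0,255,255),1)
    for y in range((y0+9)//10*10,y1,10):
        cv2.line(c,(0,(y-y0)*s),(5,(y-y0)*s),(0,255,255),1); 
        if y%20==0: cv2.putText(c,str(y),(6,(y-y0)*s+4),0,.4,(0,255,255),1)
    cv2.imwrite("pics/"+name,c)
CAM={"side":dict(K=(505.6007693,280.48170639,208.26886768),k=-0.018572428793589613,p=[0.59229686,1.04934579,0.5125774],o=[65.1422582,-0.15427,177.464303]),
"top":dict(K=(424.1871749,286.39119009,205.63083835),k=-0.06883726616294879,p=[0.38485933,0.05698762,0.98874515],o=[10.5631345,-1.07199932,-89.96111812])}
def proj(n,P):
    c=CAM[n]; q=(np.atleast_2d(P)-c["p"])@R.from_euler("xyz",c["o"],degrees=True).as_matrix()
    u=q[:,0]/-q[:,2]; v=-q[:,1]/-q[:,2]; d=1+c["k"]*(u*u+v*v); f,cx,cy=c["K"]
    return np.c_[f*u*d+cx,f*v*d+cy]
def onz(n,px,z):
    return least_squares(lambda a:(proj(n,[a[0],a[1],z])[0]-px),[.6,0]).x
def tri(a,b):
    r=least_squares(lambda P:np.r_[proj("side",P)[0]-a,proj("top",P)[0]-b],[.6,0,.05]); return r.x,np.abs(r.fun).max()
E
python3 - <<'E'
from h import *
s=cv2.imread("pics/side0.png");t=cv2.imread("pics/top0.png")
crop(s,225,200,325,270,8,"s_dock.png",1.0)
crop(t,205,155,275,250,6,"t_dock.png",1.4)
crop(s,190,140,370,220,4,"s_reg.png")
crop(t,320,140,460,300,4-1,"t_reg.png",1.4)
E
```

```text
(no output)
```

View pics/s_dock.png

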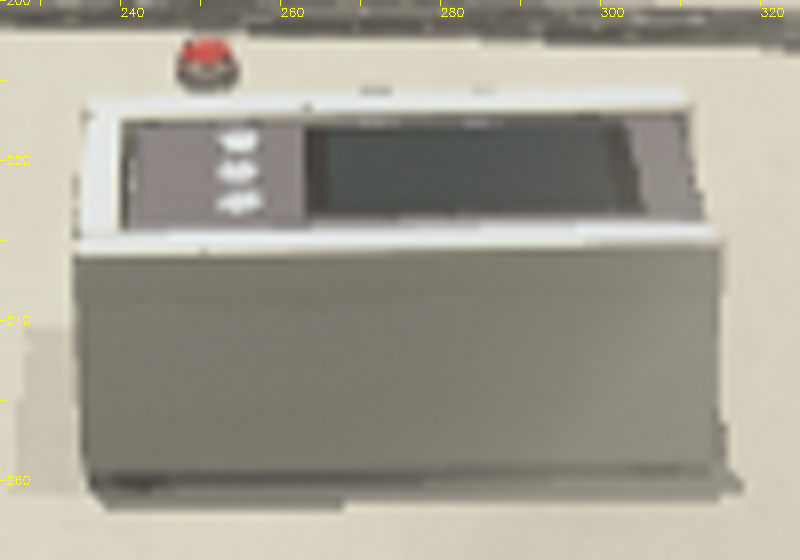

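View pics/t_dock.png

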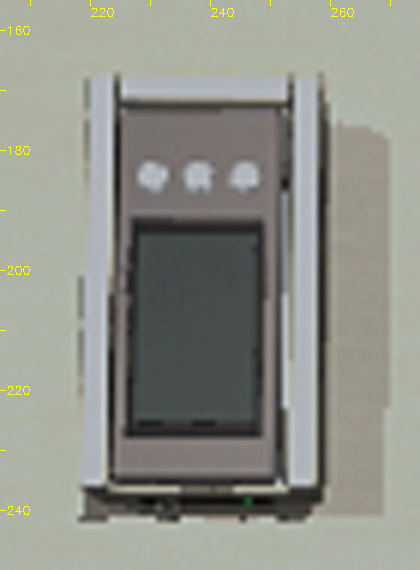

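View pics/s_reg.png

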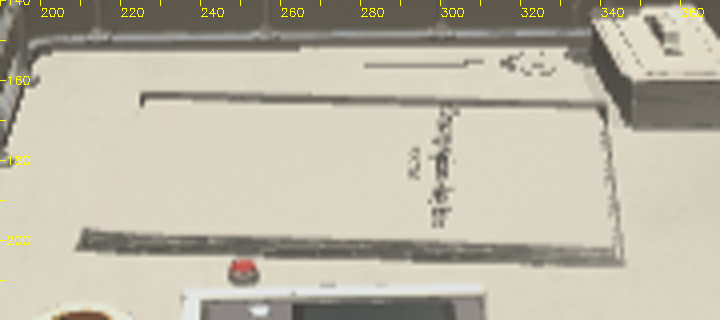

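View pics/t_reg.png

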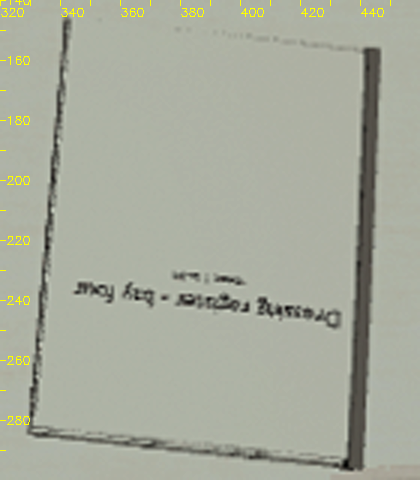

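Run:
```python
from h import *
np.set_printoptions(precision=4,suppress=True)
D=dict(FL=((314.75,229.7),(218.3,236)),FR=((311.2,211.9),(258.7,236)),BL=((234.4,231),(220,167.7)),BR=((235.6,212.5),(258.7,167.7)),
kL=((255,225.4),(230.3,184.3)),kC=((254.75,221.4),(238,184.3)),kR=((254.75,217.5),(245.8,184.3)),
rFL=((312.9,227.7),(223.5,235.3)),
# register corners on cover: side (190+x/4,140+y/4) top (320+x/3,140+y/3)
r1=((190+622/4,140+258/4),(320+30/3,140+432/3)),  # +y front
r2=((190+80/4,140+235/4),(320+67/3,140+18/3)),   # +y back
r3=((190+607/4,140+105/4),(320+350/3,140+466/3)), # -y front
r4=((190+142/4,140+98/4),(320+372/3,140+48/3)))
for k,(a,b) in D.items():
    P,e=tri(a,b); print(k,P,round(e,2),"top@z .068",onz("top",b,.068) if k[0]!='r' or k=='rFL' else onz("top",b,.012),"side",onz("side",a,.068 if k[0]!='r' or k=='rFL' else .012))
```

```text
FL [0.4878 0.1884 0.0669] 0.47 top@z .068 [0.4887 0.1881] side [0.4873 0.1909]
FR [0.4872 0.1007 0.0635] 1.08 top@z .068 [0.4891 0.1002] side [0.4862 0.1109]
BL [0.6417 0.1891 0.0676] 0.42 top@z .068 [0.6426 0.189 ] side [0.641  0.1903]
BR [0.6427 0.1023 0.0656] 0.4 top@z .068 [0.643  0.1021] side [0.6417 0.1078]
kL [0.603  0.1651 0.0668] 0.73 top@z .068 [0.6044 0.1648] side [0.6018 0.1682]
kC [0.6034 0.1479 0.067 ] 0.6 top@z .068 [0.6045 0.1477] side [0.6023 0.1506]
kR [0.6034 0.1305 0.0671] 0.59 top@z .068 [0.6045 0.1303] side [0.6023 0.1329]
rFL [0.4899 0.1772 0.0655] 0.3 top@z .068 [0.4903 0.1768] side [0.49   0.1824]
r1 [ 0.3849 -0.0611  0.005 ] 0.55 top@z .068 [ 0.386  -0.0606] side [ 0.3865 -0.0455]
r2 [ 0.7144 -0.0966  0.0102] 0.19 top@z .068 [ 0.7143 -0.0964] side [ 0.7135 -0.0922]
r3 [ 0.3577 -0.3051  0.0142] 0.8 top@z .068 [ 0.359  -0.3063] side [ 0.3545 -0.3103]
r4 [ 0.6913 -0.3465  0.0093] 0.61 top@z .068 [ 0.6918 -0.3456] side [ 0.6889 -0.3373]
```

Run:
```python
from h import *
t=cv2.imread("pics/top0.png")
a=[(320,135,365,165),(425,140,470,170),(315,270,360,300),(425,275,470,305)]
o=[]
for i,(x0,y0,x1,y1) in enumerate(a):
    f=cv2.convertScaleAbs(t,alpha=2.2,beta=-180); crop(f,x0,y0,x1,y1,8,"tmp.png",1); o.append(cv2.imread("pics/tmp.png"))
cv2.imwrite("pics/t_rc.png",np.vstack([np.hstack(o[:2]),np.hstack(o[2:])]))
```

```text
(no output)
```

View pics/t_rc.png

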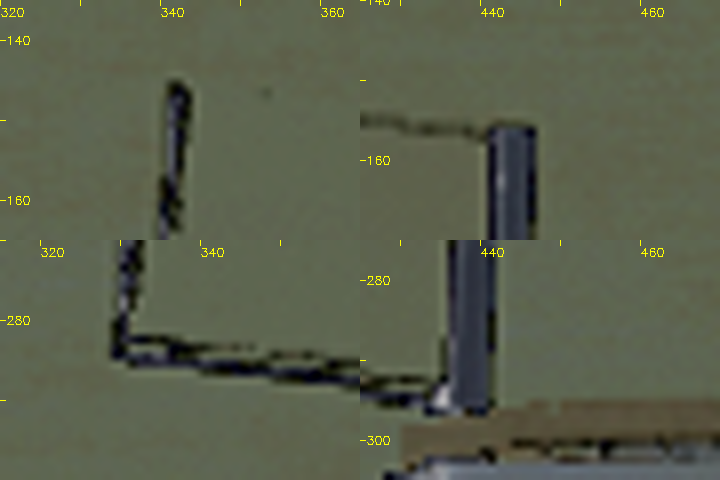

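Run:
```python
from h import *
np.set_printoptions(precision=4,suppress=True)
px=[(329.5,283),(341.3,145.5),(441,295.5),(446.3,155.6)]
C=np.array([onz("top",p,.010) for p in px]);print(C)
print(np.linalg.norm(C[1]-C[0]),np.linalg.norm(C[3]-C[2]),np.linalg.norm(C[2]-C[0]),np.linalg.norm(C[3]-C[1]))
def f(a,s=1):
    x=np.array([[-.169,.129],[.169,.129],[-.169,-.129],[.169,-.129]]);c,q=np.cos(a[2]),np.sin(a[2])
    return (x@np.array([[c,q],[-q,c]])+a[:2]-C).ravel()
r=least_squares(f,[.54,-.2,-.1]);print(r.x,np.degrees(r.x[2]),r.fun, C.mean(0))
for n,p in dict(tape=(289,149),vial=(293,185),pot=(149,260)).items(): print(n,onz("top",p,.01))
from cell import *
for p,o in [((.56,.1445,.2),(180,0,90.5)),((.465,.1445,.07),(180,0,90.5)),((.489,-.2,.03),(180,0,84)),((.56,.1445,.2),(180,0,-89.5))]:
    print(ik(p,o))
```

```text
[[ 0.3883 -0.0597]
 [ 0.7162 -0.0942]
 [ 0.3585 -0.3172]
 [ 0.6935 -0.3523]]
0.32975201456319003 0.33684087765334864 0.2592642034478178 0.2590654005622502
[ 0.5391 -0.2059 -0.1034] -5.924641114272566 [-0.0039 -0.0004  0.0043 -0.0008 -0.0008  0.0005  0.0004  0.0007] [ 0.5391 -0.2059]
tape [0.7063 0.0326]
vial [0.6172 0.0232]
pot [0.439  0.3545]
[-35.1656  11.2431  20.5568  97.6843  -4.1323  71.8162  76.8205]
[-38.7621   7.9961  19.5842 117.5072  -3.2632  54.9976  73.0192]
[-25.1375  22.388   51.6343 114.3745 -21.8527  53.3501 121.7567]
[ -44.0322   11.8656   30.8222   97.9871   -6.364    71.8899 -101.2661]
```

Run:
```python
from cell import *
import numpy as np
np.set_printoptions(precision=4,suppress=True)
O=(180,0,90.5)
gripper_to(0.0,40)
move_ptp((.567,.1445,.16),O)
move_linear((.567,.1445,.095),feed=.08)
wait(.3)
s=sense(); print(s["time_s"],s["tcp_pos"],s["eef_rot"],s["wrist_force"],s["grip_width"])
h=move_linear((.567,.1445,.074),feed=.012,force_limit=7)
s=sense(); print(h,s["time_s"],s["tcp_pos"],s["wrist_force"]); wait(.3)
s=sense(); print(s["time_s"],s["tcp_pos"],s["wrist_force"])
```

```text
4.2917 [0.5672 0.1446 0.0954] [179.9637  -0.019   90.5057] [0.6954 0.1347 0.0545] 0.00016846384896553341
True 5.575 [0.567  0.1445 0.0782] [-1.5994 -0.6287  4.6554]
5.875 [0.567  0.1445 0.0782] [ 0.4684 -0.0396  5.6589]
```

```bash
cat > p.py <<'E'
from cell import *
import numpy as np
np.set_printoptions(precision=4,suppress=True)
def F(n=6):
    a=[]
    for i in range(n): a.append(sense()["wrist_force"]); wait(.03)
    return np.mean(a,0)
E
python3 - <<'E'
from p import *
z=sense()["tcp_pos"][2]
for i in range(6):
    f=F(); s=sense(); print(round(z,5),s["tcp_pos"],f,s["time_s"])
    if f[2]>11.5: break
    z-= min(.0003,max(.0001,(12.5-f[2])/15000))
    move_linear((.567,.1445,z),feed=.01)
open("z","w").write(str(z))
E
```

```text
0.07815 [0.567  0.1445 0.0781] [-0.3438  0.11    5.369 ] 6.075
0.07785 [0.5672 0.1445 0.0781] [-0.4901 -0.2921  5.3574] 6.525
0.07755 [0.5672 0.1445 0.0781] [-1.8274 -0.3497  7.1956] 6.975
0.07725 [0.5672 0.1446 0.0781] [-1.5353 -0.3735  8.8815] 7.425
0.07701 [0.5672 0.1446 0.0781] [-2.407  -1.0651 10.1207] 7.875
0.07685 [0.5672 0.1445 0.0781] [-3.2044 -0.7027 11.1487] 8.325
```

Run:
```python
from p import *
z=float(open("z").read()); x=.567
for i in range(3):
    x-=.006
    move_linear((x,.1445,z),feed=.02)
    f=F(4); s=sense(); print(round(x,4),round(z,5),s["tcp_pos"],f,s["time_s"])
    z-=np.clip((12.5-f[2])/5500,-.0005,.0005)
    if f[2]>18: print("high"); break
open("z","w").write(str(z))
import cv2
for n in("side","top"): cv2.imwrite(f"pics/{n}1.png",camera(n)["frame"])
from h import crop
crop(cv2.imread("pics/side1.png"),225,195,335,270,7,"s1.png"); crop(cv2.imread("pics/top1.png"),195,155,285,255,6,"t1.png",1.4)
```

```text
0.561 0.07675 [0.5628 0.1447 0.0781] [ 0.9855 -0.1699  7.3562] 9.1583
0.555 0.07625 [0.5576 0.1448 0.0781] [ 2.3329 -0.5387  7.9739] 9.7417
0.549 0.07575 [0.5522 0.1449 0.0781] [ 2.7996 -0.4306  9.3974] 10.325
```

View pics/s1.png

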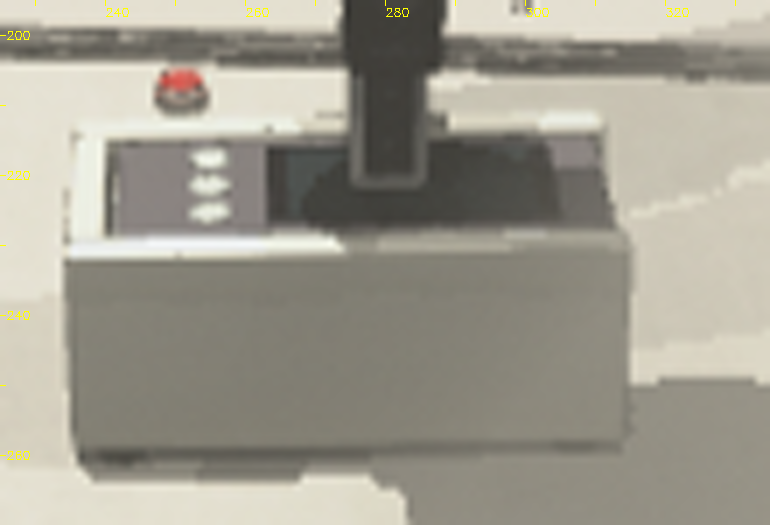

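View pics/t1.png

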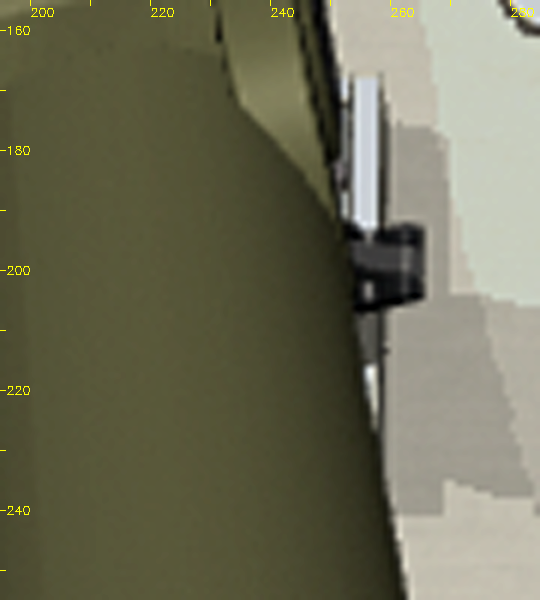

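The side view shows the keys still at about (255,221), so the reader has not moved. The fingertip slid over it because the press fell to 7–9 N during the move. I'll lift, restart farther back and hold 13–14 N while moving.

Run:
```python
from p import *
move_linear((.552,.1445,.084),feed=.05); move_linear((.578,.1445,.084),feed=.08); wait(.2)
b=F(4); print("bias",b)
z=.0785
move_linear((.578,.1445,.0785),feed=.03)
x=.578; 
move_linear((x,.1445,.0768),feed=.01); z=.0768
for i in range(6):
    f=F(4); print(round(z,5),f,sense()["time_s"])
    if f[2]>12.5: break
    z-=np.clip((13.5-f[2])/5500,.0001,.0007); move_linear((x,.1445,z),feed=.01)
for i in range(5):
    x-=.003
    move_linear((x,.1445,z),feed=.02)
    f=F(3); s=sense(); print(round(x,4),round(z,5),s["tcp_pos"],f,s["time_s"])
    if f[2]>18: print("high"); break
    z-=np.clip((13.7-f[2])/5500,-.0006,.0006)
open("z","w").write(f"{x} {z}")
import cv2
from h import crop
crop(camera("side")["frame"],225,195,335,270,7,"s2.png")
```

```text
bias [-0.1146 -0.1401  0.2248]
0.0768 [-3.346  -0.8614  8.6514] 12.3417
0.0761 [-4.6741 -0.755  12.0745] 12.725
0.07584 [-4.7406 -1.0789 13.0247] 13.1083
0.575 0.07584 [0.5772 0.1446 0.0781] [ 0.6427 -0.5386  8.1248] 13.5083
0.572 0.07524 [0.5755 0.1447 0.0781] [ 2.6657 -0.3277  8.3294] 13.9083
0.569 0.07464 [0.5733 0.1448 0.0781] [ 3.6759 -0.2722  9.7909] 14.3083
0.566 0.07404 [0.571  0.1448 0.0781] [ 3.8858 -0.9626 11.7443] 14.7083
0.563 0.07369 [0.5684 0.1448 0.0781] [ 3.7364 -1.0182 12.8728] 15.1083
```

View pics/s2.png

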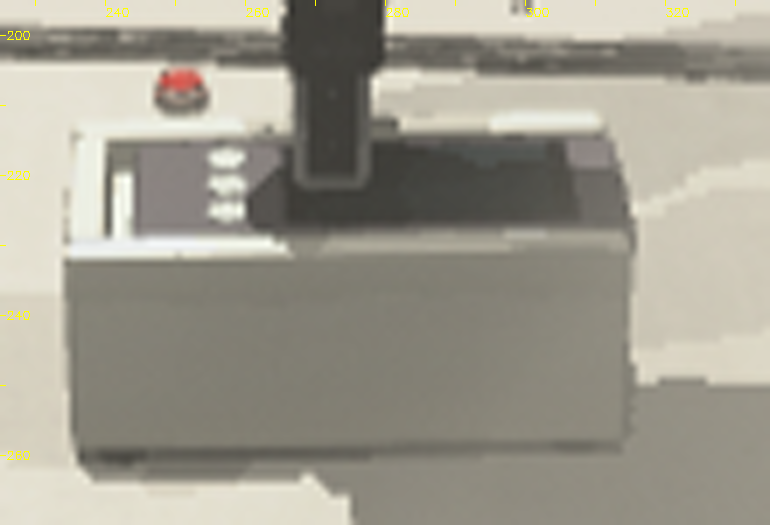

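The keys now sit at (257.4,221), so the reader has slid about 5 mm with the finger at about 13 N. I'll continue.

Run:
```python
from p import *
x,z=map(float,open("z").read().split())
for i in range(8):
    x-=.003
    move_linear((x,.1445,z),feed=.02)
    f=F(3); s=sense(); print(round(x,4),round(z,5),s["tcp_pos"],f,s["time_s"])
    if f[2]>18: print("high"); break
    z-=np.clip((13.3-f[2])/5500,-.0006,.0006)
open("z","w").write(f"{x} {z}")
import cv2
from h import crop
crop(camera("side")["frame"],225,195,335,270,7,"s3.png")
```

```text
0.56 0.07353 [0.5655 0.1448 0.0781] [ 3.8072 -0.8223 13.7841] 15.5583
0.557 0.07362 [0.5623 0.1448 0.0781] [ 3.4895 -1.0713 14.1232] 15.9583
0.554 0.07377 [0.5592 0.1448 0.0781] [ 4.1453 -1.0565 12.9343] 16.3583
0.551 0.07371 [0.5564 0.1448 0.0781] [ 3.9773 -0.99   13.6368] 16.7583
0.548 0.07377 [0.5533 0.1448 0.0781] [ 3.0093 -0.9015 13.0636] 17.1583
0.545 0.07372 [0.5504 0.1448 0.0781] [ 4.0815 -0.9793 13.5763] 17.5583
0.542 0.07377 [0.5469 0.1448 0.0781] [ 1.8262 -1.0884 14.7308] 17.9583
0.539 0.07403 [0.5434 0.1448 0.0781] [ 1.5223 -1.365  14.599 ] 18.3583
```

View pics/s3.png

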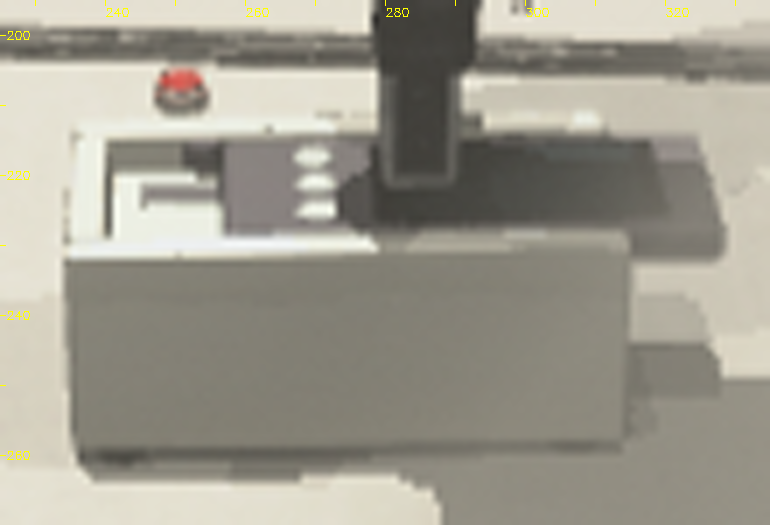

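Run:
```python
from h import *
k0=onz("side",(254.75,221.4),.067); k=onz("side",(270.1,221),.067); print(k0,k,k-k0)
print(onz("side",(225+722/7,195+228/7),.067), onz("side",(225+697/7,195+135/7),.067))
```

```text
[0.60232311 0.14853861] [0.57183757 0.14792747] [-0.03048554 -0.00061115]
[0.46017066 0.18103261] [0.45972795 0.12127946]
```

The keys are at (270.1,221), a slide of about 30 mm, so the overhang is about 28 mm and the bump has been passed. It needs about 16 mm more.

Run:
```python
from p import *
x,z=map(float,open("z").read().split())
for i in range(6):
    s=sense()["tcp_pos"][0]
    if s<.5285: break
    x-=min(.003,s-.5272)
    move_linear((x,.1445,z),feed=.02)
    f=F(3); s=sense(); print(round(x,4),round(z,5),s["tcp_pos"],f,s["time_s"])
    if f[2]>18: print("high"); break
    z-=np.clip((12.8-f[2])/5500,-.0006,.0006)
# unload: straight up from actual point
p=sense()["tcp_pos"]
move_linear((p[0],.1446,.0785),feed=.02)
p=sense()["tcp_pos"];print(p,F(3))
move_linear((p[0],.1446,.14),feed=.1)
move_ptp((.58,-.1,.25),(180,0,90.5)); print(sense()["time_s"])
import cv2
from h import crop
f=camera("side")["frame"];g=camera("top")["frame"]
cv2.imwrite("pics/side4.png",f);cv2.imwrite("pics/top4.png",g)
crop(f,225,195,345,270,6,"s4.png");crop(g,205,155,275,265,5,"t4.png",1.4)
```

```text
0.536 0.07427 [0.5401 0.1447 0.0781] [ 1.7105 -0.7277 13.9387] 18.8083
0.533 0.07448 [0.5369 0.1447 0.0781] [ 1.6464 -1.1864 12.8763] 19.2083
0.53 0.07449 [0.5339 0.1448 0.0781] [ 0.8081 -1.5354 13.2103] 19.6083
0.527 0.07457 [0.5309 0.1448 0.0781] [ 1.6586 -1.5425 12.4662] 20.0083
0.524 0.07451 [0.528  0.1447 0.0781] [ 1.6973 -1.5114 12.6371] 20.4083
[0.5277 0.1446 0.0782] [-0.1513 -0.2333  0.9418]
22.7667
```

View pics/s4.png

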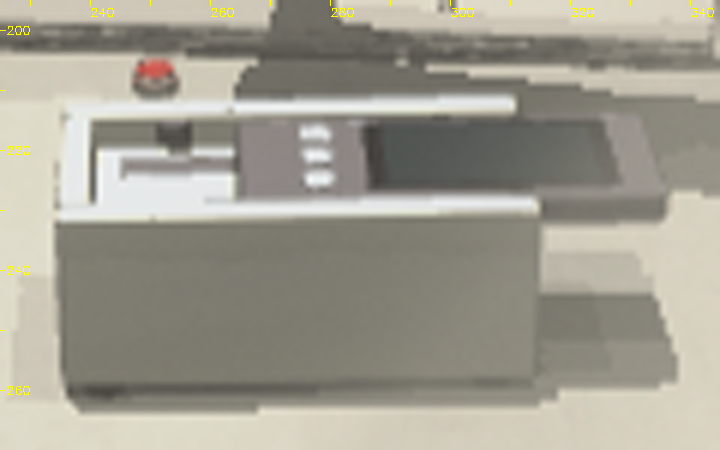

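View pics/t4.png

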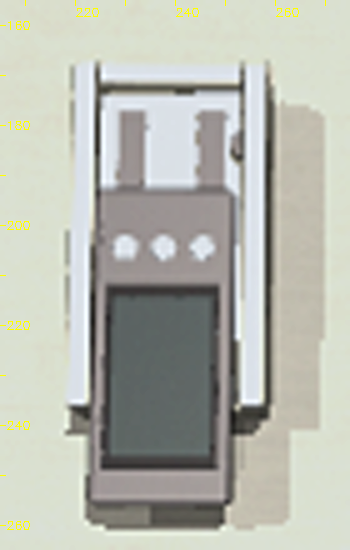

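Run:
```python
from h import *
np.set_printoptions(precision=4,suppress=True)
for p in [(222.2,255),(251.4,255),(224.3,192.6),(251.8,192.6)]: print(onz("top",p,.067))
print(tri((336.3,227.7),(222.2,255)), tri((331.7,214),(251.4,255)))
print(onz("side",(336.3,227.7),.067),onz("side",(331.7,214),.067))
for p in [(125/5+205,155+247/5),(163/5+205,155+247/5),(202/5+205,155+247/5)]: print("key",onz("top",p,.067))
```

```text
[0.4476 0.1787]
[0.4478 0.1155]
[0.5856 0.1778]
[0.5859 0.1167]
(array([0.4456, 0.1792, 0.0657]), np.float64(0.9473311646558784)) (array([0.446 , 0.116 , 0.0651]), np.float64(0.8913105767605032))
[0.4444 0.1822] [0.445  0.1205]
key [0.559  0.1645]
key [0.5591 0.1477]
key [0.5592 0.1304]
```

The overhang is about 42 mm (35–55 wanted). The reader is straight, with its centre line at y≈0.147 and its front corners at (222.2,255) and (251.4,255) in the top view. Before pinching I'll touch the bare worktop with the jaws at 62 mm, to find where the fingertips stand at that opening.

Run:
```python
from p import *
gripper_to(.062)
move_ptp((.47,.025,.05),(180,0,90.5))
wait(.2)
print(F(3),sense()["grip_width"],sense()["tcp_pos"])
move_linear((.47,.025,.02),feed=.06)
h=move_linear((.47,.025,-.004),feed=.012,force_limit=4)
s=sense();print(h,s["tcp_pos"],s["wrist_force"],s["time_s"],s["grip_width"])
move_linear((.47,.025,.05),feed=.1)
```

```text
[-0.2797  0.1645  0.0387] 0.06233838151002501 [0.4709 0.0246 0.0506]
True [0.47   0.025  0.0055] [-0.7941 -0.1362  3.8472] 26.65 0.0621740925152902
```

With the jaws at 62 mm the tips stand 5.5 mm ahead of the TCP. Pinching with the TCP at z=0.0625 puts them 2 mm above the reader's underside.

Run:
```python
from p import *
gripper_to(.085)
move_ptp((.4645,.147,.12),(180,0,90.2))
move_linear((.4645,.147,.0625),feed=.06,force_limit=10)
wait(.2); s=sense();print(s["tcp_pos"],F(3),s["time_s"])
gripper_to(.058,50)
s=sense();print(s["grip_width"],s["tcp_pos"],F(3),s["time_s"])
import cv2
from h import crop
f=camera("side")["frame"]; crop(f,225,175,345,270,6,"s5.png")
```

```text
[0.4648 0.1471 0.0629] [-0.2567  0.2692  0.2411] 29.5333
0.0601801074563741 [0.4648 0.1471 0.0629] [-0.9277 -0.2057  4.7533] 29.975
```

View pics/s5.png

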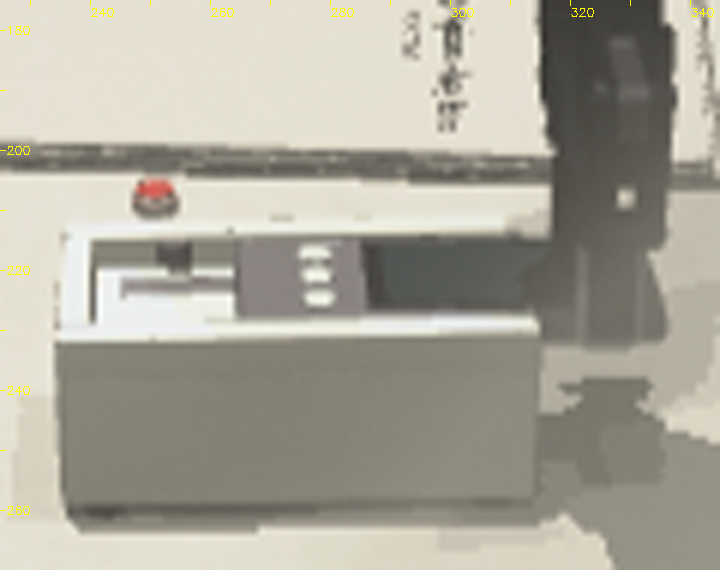

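The pads pinch the overhanging end at about (326,222) and the grip reads 60 mm. Lifting.

Run:
```python
from p import *
gripper_to(.045,60)
print(sense()["grip_width"])
move_linear((.4645,.147,.085),feed=.03)
print(sense()["grip_width"],F(3))
move_linear((.4645,.147,.16),feed=.08)
s=sense();print(s["grip_width"],F(3),s["moment"],s["time_s"])
import cv2
from h import crop
f=camera("side")["frame"]; cv2.imwrite("pics/side6.png",f);crop(f,215,130,345,230,6,"s6.png")
```

```text
0.06045747298739833
0.060307236022691856 [-0.0648  0.1104 -1.7555]
0.060229164137893754 [ 0.5139 -0.0506 -1.8145] [ 0.0154  0.1318 -0.0293] 32.4333
```

View pics/s6.png

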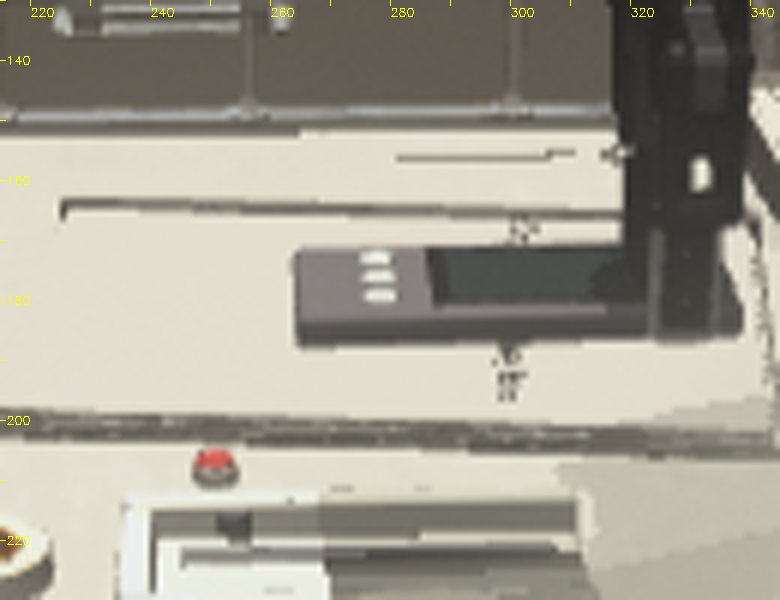

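Run:
```python
from h import *
for x,px in((.4465,(338.3,185.8)),(.5865,(264.5,187.5))):
    r=least_squares(lambda a:proj("side",[x+a[0],.178,a[1]])[0]-px,[0,.15]);print(r.x)
from cell import *; print(sense()["tcp_pos"])
for yaw in (84.2,):
    print(ik((.5391-.0515,-.2059+.0053,.1),(180,0,yaw)),ik((.4876,-.2006,.02),(180,0,yaw)))
```

```text
[-0.00220163  0.15294668]
[-0.00395922  0.1516542 ]
[0.46412881 0.14682323 0.15938943]
[-22.14805364  13.18965951  46.52517088 111.46708997 -11.04069539
  59.84013837 113.41068108] [-20.83672394  21.68352705  46.46312635 114.73608115 -19.96061446
  51.68509956 120.41444896]
```

The reader is held level: its underside is at z=0.153 at the front and 0.152 at the back, and nothing slipped. Carrying it to the register.

Run:
```python
from p import *
X,Y=.4879,-.2006; O=(180,0,84.3)
move_linear((X,Y,.16),O,feed=.15)
move_linear((X,Y,.045),feed=.1); wait(.3)
b=F(3); s=sense(); print(b,s["tcp_pos"],s["eef_rot"],s["grip_width"],s["time_s"])
import cv2
from h import crop
f=camera("side")["frame"]; crop(f,190,110,370,215,4,"s7.png")
h=move_linear((X,Y,.015),feed=.012,force_limit=2.5)
s=sense(); print(h,s["tcp_pos"],F(3)-b,s["time_s"])
f=camera("side")["frame"]; crop(f,190,110,370,215,4,"s8.png")
```

```text
[ 0.0862 -0.07   -1.9413] [ 0.488  -0.2006  0.0452] [179.9834  -0.004   84.3045] 0.060205139681937886 36.7583
True [ 0.488  -0.2006  0.0201] [-0.3852  0.0568  7.2949] 38.6417
```

View pics/s8.png

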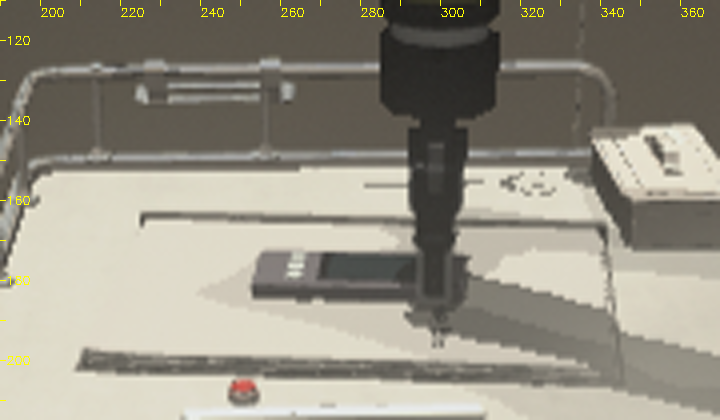

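Contact came at TCP z=0.020 as predicted, with a push of about 7 N. Releasing and checking.

Run:
```python
from p import *
X,Y=.4879,-.2006
gripper_to(.08)
print(F(3),sense()["grip_width"])
move_linear((X,Y,.04),feed=.04); move_linear((X,Y,.18),feed=.15)
move_ptp((.46,.45,.28),(180,0,90)); wait(.3)
print(sense()["time_s"])
import cv2
from h import crop
f=camera("side")["frame"];g=camera("top")["frame"]
cv2.imwrite("pics/side9.png",f);cv2.imwrite("pics/top9.png",g)
crop(f,190,140,370,270,4,"s9.png");crop(g,320,140,460,300,5-1,"t9.png",1.4)
```

```text
[-0.0875 -0.1828 -0.2835] 0.07991826253008795
43.6333
```

View pics/s9.png

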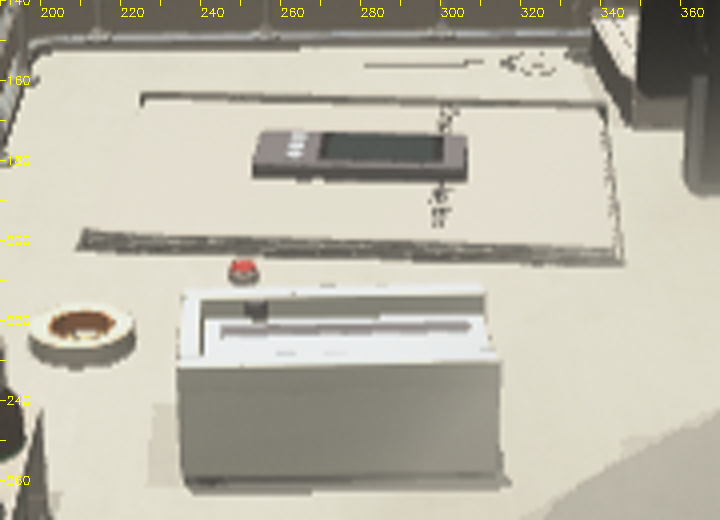

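View pics/t9.png

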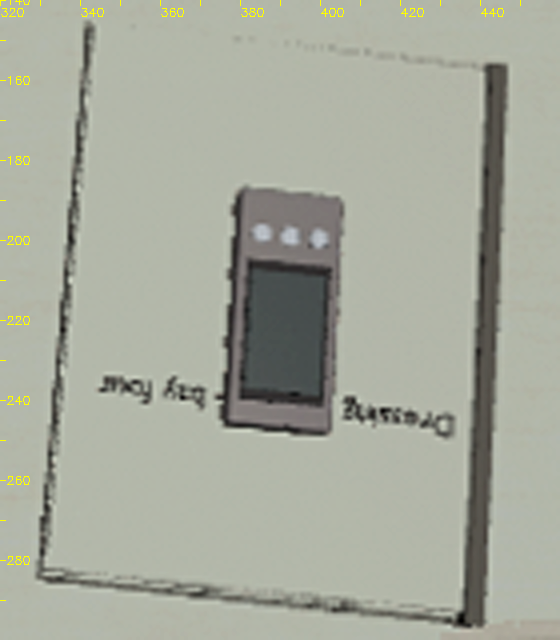

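View pics/top9.png

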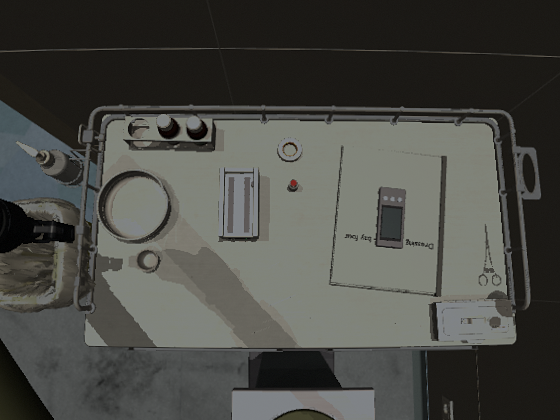

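Run:
```python
from h import *
C=np.array([onz("top",(320+a/4,140+b/4),.024) for a,b in((240,187),(344,199),(330,434),(227,424))]);print(C,C.mean(0))
m=C.mean(0)-[.5391,-.2059];print(m)
import cell; s=cell.sense();print(s["wrist_force"],s["tcp_pos"])
```

```text
[[ 0.61089105 -0.18108129]
 [ 0.60404792 -0.2428021 ]
 [ 0.46578353 -0.22767228]
 [ 0.47158129 -0.1680749 ]] [ 0.53807595 -0.20490764]
[-0.00102405  0.00099236]
[0.01996103 0.24772484 0.06413539] [0.46010648 0.44985372 0.28000237]
```

The reader lies about 1.5 mm from the register's centre, flat and screen up. The register, vial, tape and pot are where they were, and the arm is clear.

```bash
python3 -c "
from cell import *
job_done()"
```

```text
the job is handed in; nothing more can be done
```

The reader now lies flat and screen up on the closed register, about 1.5 mm from its centre and lined up with it. I handed the job in at about 44 s of the 72 s allowed.

- **Slide:** The first try pressed only 7–9 N while moving, and the fingertip slipped along the screen without moving the reader. I lifted, restarted farther back and dragged it at roughly 13–14 N (peak about 15 N). The overhang measured about 42 mm.
- **Pinch and lift:** I first touched the bare worktop lightly to find where the fingertips stand at that opening. I then pinched the long sides with the tips about 2 mm above the underside and lifted. The side view showed the reader level to about 1 mm and not slipping.
- **Placing:** It touched the register cover at the expected height. I set the stop at 2.5 N, but the force settled at about 7 N, still well under the 25 N limit.
- **Last checks:** In the pictures the register, vial, tape and pot are where they were. The wrist force was near zero, with the arm well clear. The two cameras disagreed by about 2 mm in x, and up to about 5 mm in y when I assumed the heights. I centred the reader using the top camera.

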